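Load a blocked lens into a push-latch tray

TASK

Push the tracer's tray in once so that its push latch lets go and the tray springs out, then set the lens flat in the tray's round seat, block up, and let go of it. Push the tray back in until the latch catches, so that it stays shut by itself when you take your hand away. Each push must go home against the springy stop that you feel at the end (about 11 N), but never harder than 15 N, and leave the other things on the table where they are.

Things in the scene. Friction and masses are not known exactly. Their poses are not given: they have to be found in the camera images.
- tracer: White and black table machine, fixed; 260 mm wide, deck 74 mm high; a raised screen part, 175 mm high, starts 160 mm behind the tray front; back 300 mm behind it. Origin: table level, middle of the latched tray's front face. x points into the machine (the way the tray is pushed in), z up. Its housing starts 30 mm behind the tray front, which stands proud of it.
- tray (a joint): Tray slide, m: 0 latched shut, 0.095 sprung fully out (to -x of the tracer), negative while pressed in past 0. A spring pushes it out with 3 to 4 N; a push latch holds it at 0. Latched: press home against the stop and let go, and it springs fully out. Out: push home against the same stop and let go, and it latches at 0. Each full press changes the state; one that falls short need not.
- front (a point): Centre of the tray's flat front, 34 mm above the table, 200 mm wide, 48 mm high (10 to 58 mm up); moves with the tray, axes as the tracer's. Push it with shut fingertips. The springy stop lies 4 to 18 mm past the latched place, unseen and different each time: feel for it. Resistance is 3 to 5 N before it, then rises about 4 N per mm; 10 to 12 N in all surely works the latch.
- seat (a point): Centre of the round seat on the tray floor, 14 mm above the table, 56 mm behind the tray's front face, 35 mm to the tracer's +y of its middle: flat floor inside a low ring, 70 mm inside diameter, 4 mm high. Moves with the tray; open to above when the tray is out. Tray walls reach 36 mm above the table, the front 58 mm. Axes as the tracer's.
- lens: Lens blank with holding block, about 60 g: a glassy disc 60 mm across and 8 mm thick with a black round block, 24 mm across and 28 mm high, on its middle (36 mm in all). Origin: centre of the disc's underside, z up through the block. Stands block up on the table, left or right of the tracer. Grip it by the block.
- spray: Bystander: capped bottle 52 mm in diameter, 130 mm high, loose; stands on the other side of the tracer. Origin at its underside.
- parts_bin: Bystander: open blue bin 90 x 120 x 50 mm, loose. Origin at its underside.
- mug: Bystander: white mug 80 mm in diameter, 90 mm high, loose. Origin at its underside.
Mind the look-alikes: they are no part of the job. Of the things that look like the lens, take the one that is farthest to the robot's left at the start.

How it is judged:
By the outcome, as a careful person would: the job done as asked, in the order asked, and still so for the second after the job is handed in, with the robot touching nothing.
It also fails if it takes over 70 s, if anything falls off the work surface, if the arm or the gripper's body presses on something with over 40 N, if the wrist force passes 120 N, or if a joint passes its speed limit or range.

ROBOT

A 7-joint arm with a two-finger parallel gripper is mounted at the origin on the work surface. World frame = base frame: x ahead of the robot, y to its left, z up, the work surface at z = 0. Lengths are in m, angles in rad, forces in N, time in s.
With the tool pointing down it reaches from about 0.4 to 0.85 m from the base axis. Payload 4.5 kg.
Tool frame: the origin (TCP) lies between the finger pads; the fingertips stand 11 mm ahead of it and the grasp point (between the pads) lies 8 mm behind it; z points along the fingers, y is the direction in which the jaws open and shut (so a half turn about z gives the same grasp; the last joint's range is limited). The gripper opens to 85 mm and grips with 20 to 120 N. Pads are 22 mm wide; open, the fingers measure 114 mm over their backs; the gripper's body (76 mm by 85 mm) begins 54 mm behind the grasp point. The pads swing forward as they close: fully open they stand 13 mm farther back than shut.
Start: joints at [1.288, 0.689, -0.195, 1.565, 0.157, 0.902, -0.215], TCP at [0.195, -0.594, 0.211] pointing down, gripper open.
Joint ranges: [-3.01, 3.01], [-0.46, 2.08], [-1.47, 1.51], [0.13, 2.56], [-1, 4.14], [0.04, 2.09], [-2.66, 2.66]. Speed limits (rad/s): [2.57, 2.57, 3.14, 3.14, 3.14, 3.14, 3.14].

INTERFACE

Orientations are given as a rotation vector (axis times angle).
In Python, from rig import ctrl gives the robot as it stands. The module is installed in compiled form; this text tells all that it offers. Calls block until the motion is done:
- ctrl.move_ptp(position, orientation): joint-space move of the TCP to a pose.
- ctrl.servo_line(position, ori=None, vel=0.15, f_stop=None): straight line of the TCP; ori=None keeps the orientation; vel is the mean speed in m/s. With f_stop (N) it stops when the force on the tool has changed by that much, and returns True; else False.
- ctrl.movej(angles): joint-space move.
- ctrl.gripper_to(opening, grip_force=None): finger opening in m; grip_force is the grip in N (None keeps the last); returns when the fingers have stopped.
- ctrl.dwell(seconds).
- ctrl.inverse_kinematics(position, orientation): joint angles nearest the present ones, or None.
- ctrl.state(): the state.
- ctrl.get_image(name): name is "scene" or "top" or "wrist"; returns a dict with "frame" (400x640x3 uint8, blue, green, red), "camera_matrix" (3x3 intrinsics, pixels), "cam_to_world" (4x4, takes a point from camera to world coordinates); the wrist camera has in their place "mount" (4x4, takes a point from camera to tool coordinates, whose origin is the TCP and whose axes are the flange's). Camera axes: x right, y down, z forward; pixel columns grow to the right and rows downward; lengths in m; the calibration is good to about 2 mm. A picture is of the moment at which its call begins: read the wrist's pose just before it. There is no depth.
A pose or a line that the arm cannot do raises ctrl.IKError and nothing moves.
- ctrl.hand_in(): hands the job in, once; it reports no verdict.
The state is a dict: "time": time; "q": joint angles; "dq": joint speeds; "effort": joint torques, N m; "tcp_pos": TCP position; "eef_rot": TCP orientation; "force": force on the tool from outside, world axes, zero at the start; "moment": the same for the moment, N m; "finger_gap": finger opening in m.
Only numpy, scipy, OpenCV 4.12 (cv2) and the standard library are available. Lean on these libraries where they do the work, as an engineer would, in place of code of your own. Each camera call takes 0.05 s, during which the arm holds its last target.

## Working session

There is one attempt and no reset: what is moved stays moved. The work goes in short steps, each a Python script; the robot and the scene stay as the last script left them, time stands still between calls to the robot, and variables do not carry over. Pictures are saved under pics/ and viewed, and the job is handed in when it is done.

```bash
mkdir -p pics; ls; python3 - <<'E'
from rig import ctrl
import cv2
s=ctrl.state()
print({k:(v if not hasattr(v,'round') else v) for k,v in s.items()})
for n in ["scene","top"]:
    d=ctrl.get_image(n); cv2.imwrite(f"pics/{n}0.png",d["frame"]); print(n,d["camera_matrix"],d["cam_to_world"])
    import numpy as np; np.savez(f"{n}.npz",K=d["camera_matrix"],T=d["cam_to_world"])
E
```

```text
pics
{'time': 0.0, 'q': array([ 1.28778515,  0.68998825, -0.19450378,  1.56637403,  0.15732435,
        0.90248013, -0.21509092]), 'dq': array([ 0.00036786, -0.00025338, -0.00104963, -0.00106666, -0.0010248 ,
       -0.00216658,  0.00112726]), 'effort': array([-5.71392102e-04, -5.39612961e+01, -1.26657285e+00, -1.58541942e+01,
        9.15789540e-03,  9.54187999e-03,  5.85287466e-05]), 'tcp_pos': array([ 0.19443238, -0.59325626,  0.21037316]), 'eef_rot': array([-3.10045555e+00, -4.95444987e-01,  7.03595842e-04]), 'force': array([0.55348546, 0.59297164, 0.0338299 ]), 'moment': array([0.00854713, 0.05355519, 0.01970046]), 'finger_gap': 0.08574082057673575}
scene [[420.46682049   0.         317.42289364]
 [  0.         420.46682049 196.02589103]
 [  0.           0.           1.        ]] [[-0.27521473  0.59948831 -0.75157875  1.26584568]
 [ 0.96136216  0.17673136 -0.2110659   0.23050091]
 [ 0.006296   -0.78062782 -0.62496446  0.67553386]
 [ 0.          0.          0.          1.        ]]
top [[387.26732109   0.         323.13453457]
 [  0.         387.26732109 197.12140474]
 [  0.           0.           1.        ]] [[-0.00656869 -0.99759344  0.06902307  0.46514111]
 [-0.9999731   0.0063277  -0.00370953 -0.00459961]
 [ 0.00326384 -0.06904558 -0.99760817  1.1099725 ]
 [ 0.          0.          0.          1.        ]]
```

View pics/scene0.png

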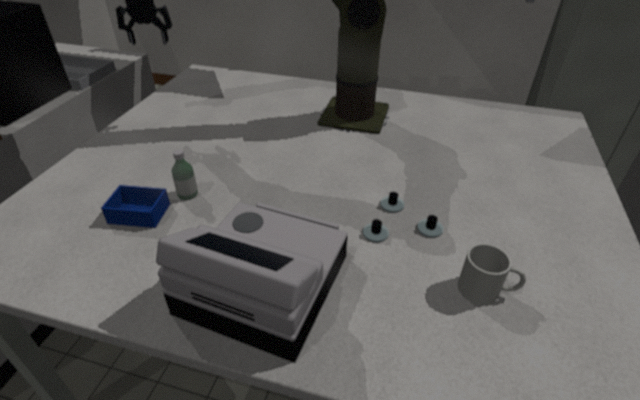

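View pics/top0.png

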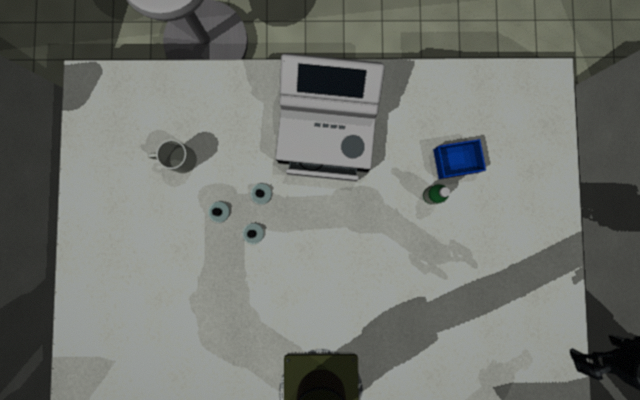

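The top view shows three lens-like discs at (262,193), (220,211) and (255,233). The leftmost one is (220,211). The tracer is at about (325,120) with its tray front near row 175, facing the robot. The mug is at (172,155), and the spray and bin are on the right.

```bash
cat > h.py <<'E'
import numpy as np, cv2
def ray(n,uv):
    d=np.load(f"{n}.npz"); K,T=d["K"],d["T"]
    v=T[:3,:3]@(np.linalg.inv(K)@np.array([uv[0],uv[1],1.])); return T[:3,3],v
def plane(n,uv,z):
    o,v=ray(n,uv); return o+v*(z-o[2])/v[2]
def proj(n,p):
    d=np.load(f"{n}.npz"); K,T=d["K"],d["T"]
    c=np.linalg.inv(T)@np.append(p,1); u=K@c[:3]; return u[:2]/u[2]
E
python3 - <<'E'
import cv2
a=cv2.imread("pics/top0.png")
c=cv2.convertScaleAbs(a[40:200,260:400],alpha=1.6); cv2.imwrite("pics/t1.png",cv2.resize(c,None,fx=4,fy=3.7*1.0811,interpolation=cv2.INTER_CUBIC)[:600])
c=cv2.convertScaleAbs(a[150:250,190:390],alpha=1.6); cv2.imwrite("pics/t2.png",cv2.resize(c,None,fx=4,fy=4,interpolation=cv2.INTER_CUBIC))
E
```

```text
(no output)
```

View pics/t2.png

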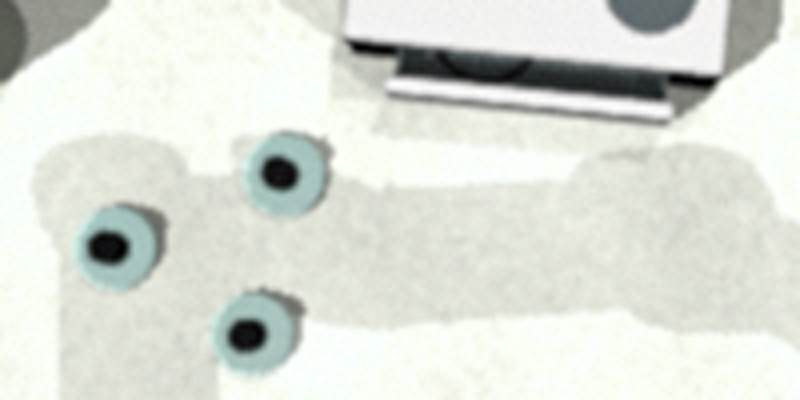

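```bash
python3 - <<'E'
import cv2,numpy as np
from h import *
a=cv2.imread("pics/top0.png").astype(int); b,g,r=a[...,0],a[...,1],a[...,2]
m=((b-r>12)&(g-r>10)&(b>60)&(b<220)).astype(np.uint8)
n,l,st,c=cv2.connectedComponentsWithStats(m)
for i in range(1,n):
    if st[i,4]>40: print("top",st[i],c[i],plane("top",c[i],.008))
a=cv2.imread("pics/scene0.png").astype(int); b,g,r=a[...,0],a[...,1],a[...,2]
m=((b-r>12)&(g-r>10)&(b>60)&(b<220)).astype(np.uint8)
n,l,st,c=cv2.connectedComponentsWithStats(m)
for i in range(1,n):
    if st[i,4]>40: print("scene",st[i],c[i],plane("scene",c[i],.008))
E
```

```text
top [ 434  139   53   40 1382] [459.68162084 157.86975398] [ 0.6520426  -0.40211978  0.008     ]
top [251 184  20  19 193] [260.92227979 193.05699482] [0.55413362 0.1687094  0.008     ]
top [209 202  19  20 208] [218.76923077 211.33653846] [0.50276295 0.28823361 0.008     ]
top [243 224  20  19 141] [252.56028369 231.96453901] [0.44370854 0.19188669 0.008     ]
scene [102 186  66  35 578] [136.55536332 204.97923875] [ 0.62304069 -0.41273278  0.008     ]
```

The lens discs sit at crop (117,247), (287,173) and (256,333). The tray front is a white band at crop (388–670, 80–121), and the front edge of the deck runs from (347,42) to (722,78).

```bash
python3 - <<'E'
import cv2,numpy as np
from h import *
a=cv2.imread("pics/top0.png").astype(int); b,g,r=a[...,0],a[...,1],a[...,2]
m=((b-r>8)&(g-r>8)&(b>50)).astype(np.uint8)
cs,_=cv2.findContours(m,cv2.RETR_EXTERNAL,cv2.CHAIN_APPROX_NONE)
for c in cs:
    if cv2.contourArea(c)>150 and cv2.contourArea(c)<500:
        (x,y),R=cv2.minEnclosingCircle(c); M=cv2.moments(cv2.convexHull(c)); q=np.array([M['m10'],M['m01']])/M['m00']
        print("disc",(x,y),R,q,plane("top",q,.008))
roi=a[202:222,209:229].sum(2); ys,xs=np.where(roi<130); w=130-roi[ys,xs]
q=np.array([209+np.average(xs,weights=w),202+np.average(ys,weights=w)]); print("block",q,plane("top",q,.036),"mid z.022",plane("top",q,.03))
off=np.array([190,150])
def C(u,v,z): return plane("top",off+(np.array([u,v])+.5)/4-.5,z)
L=C(347,42,.074);Rr=C(722,78,.074); d=Rr-L; print("deck",L,Rr,np.linalg.norm(d[:2]),np.arctan2(d[0],-d[1]))
FL=C(387,82,.058);FR=C(668,110,.058); d2=FR-FL; print("front top, back edge?",FL,FR,np.linalg.norm(d2[:2]))
FL=C(387,93,.058);FR=C(668,121,.058); d2=FR-FL; print("front face low",FL,FR,np.linalg.norm(d2[:2]))
E
python3 - <<'E'
import cv2
a=cv2.imread("pics/top0.png")
c=cv2.convertScaleAbs(a[150:190,270:380],alpha=1.2); cv2.imwrite("pics/t3.png",cv2.resize(c,None,fx=7,fy=7,interpolation=cv2.INTER_CUBIC))
E
```

```text
disc (252.52420043945312, 233.28225708007812) 10.028260231018066 [252.51329938 233.22807018] [0.44014406 0.19199827 0.008     ]
disc (218.23333740234375, 211.1666717529297) 10.267305374145508 [218.25577558 211.40374037] [0.50258136 0.28968953 0.008     ]
disc (260.5, 193.5) 10.12432861328125 [260.54055556 193.39777778] [0.55316524 0.16979336 0.008     ]
block [216.79240979 211.43778515] [0.50156191 0.28626109 0.036     ] mid z.022 [0.50176539 0.28788605 0.03      ]
deck [0.63768184 0.11705899 0.074     ] [ 0.61167382 -0.1356359   0.074     ] 0.2540297720400551 -0.10256151795185371
front top, back edge? [0.61258053 0.09154787 0.058     ] [ 0.59213372 -0.10041446  0.058     ] 0.19304820213849655
front face low [0.60500762 0.091548   0.058     ] [ 0.58457589 -0.10031967  0.058     ] 0.19295247519274497
```

View pics/t3.png

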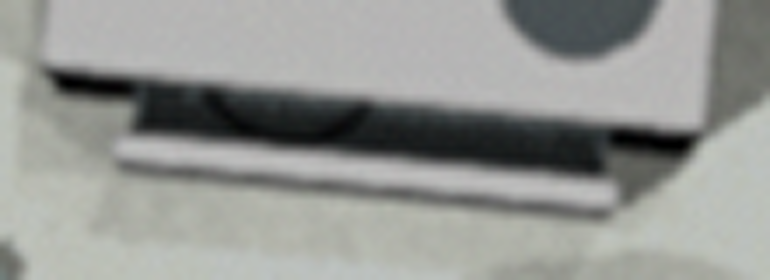

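View pics/t1.png

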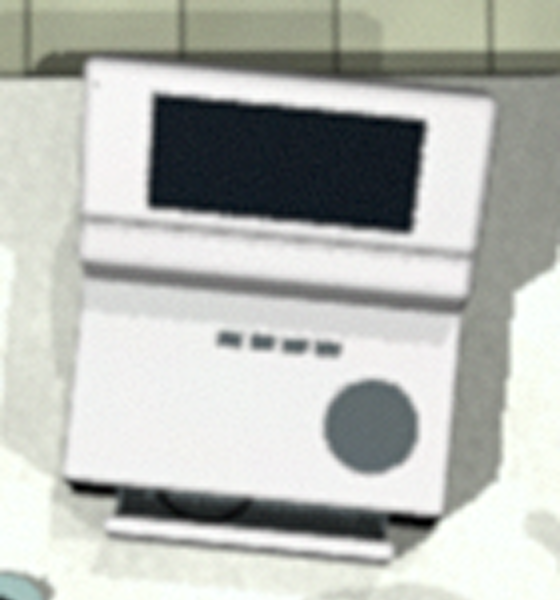

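```bash
cat >> h.py <<'E'
from scipy.spatial.transform import Rotation as Rn
YAW=-0.104; F0=np.array([0.595,-0.0055]); 
XT=np.array([np.cos(YAW),np.sin(YAW)]); YT=np.array([-XT[1],XT[0]])
def ori(yaw=YAW):
    x=np.array([np.cos(yaw),np.sin(yaw),0]); z=np.array([0,0,-1.]); return Rn.from_matrix(np.c_[x,np.cross(z,x),z]).as_rotvec()
def W(tx,ty,z): return np.append(F0+tx*XT+ty*YT,z)
def rel(p): d=np.array(p)[:2]-F0; return d@XT,d@YT,p[2]
E
python3 - <<'E'
from rig import ctrl
from h import *
import cv2
ctrl.gripper_to(0.0,30)
ctrl.move_ptp(W(-.05,0,.25),ori())
s=ctrl.state(); print(s["time"],s["q"],s["tcp_pos"],s["force"],s["finger_gap"])
d=ctrl.get_image("wrist"); cv2.imwrite("pics/w1.png",d["frame"]); print(d["mount"],d["camera_matrix"])
d=ctrl.get_image("scene"); cv2.imwrite("pics/s1.png",d["frame"])
E
```

```text
3.3167 [-0.04729223  0.53153339 -0.05587861  1.76376757  0.03865755  0.84744001
 -1.79767244] [ 0.54528879 -0.00156681  0.24997043] [-0.24320945 -0.89632575  0.19741707] 2.1458453294173935e-05
[[-2.79426285e-04 -9.55456066e-01 -2.95133238e-01  7.51907464e-02]
 [ 9.99999958e-01 -2.91465583e-04 -3.19758416e-06 -2.22480112e-04]
 [-8.29660301e-05 -2.95133226e-01  9.55456107e-01 -1.63524338e-01]
 [ 0.00000000e+00  0.00000000e+00  0.00000000e+00  1.00000000e+00]] [[275.79630695   0.         318.2932062 ]
 [  0.         275.79630695 198.00176528]
 [  0.           0.           1.        ]]
```

View pics/w1.png

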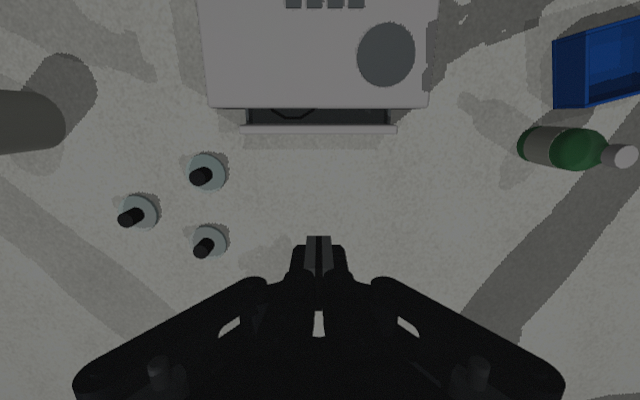

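View pics/s1.png

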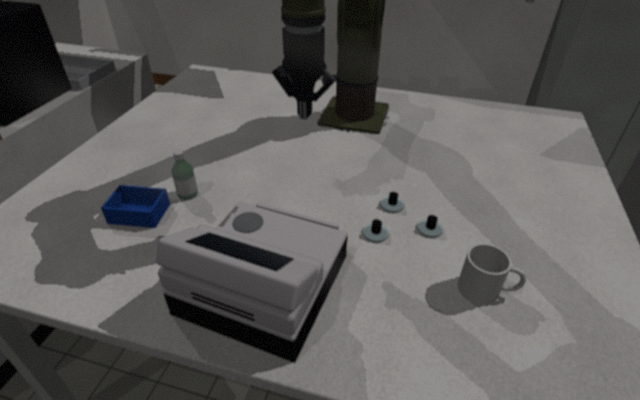

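The wrist view shows the tray front as a band from (241,127) to (397,127). The fingers are shut at (318,240), and the lens to take has its block at (130,215).

```bash
cat >> h.py <<'E'
M=np.array([[-2.79426285e-04,-9.55456066e-01,-2.95133238e-01,7.51907464e-02],[9.99999958e-01,-2.91465583e-04,-3.19758416e-06,-2.22480112e-04],[-8.29660301e-05,-2.95133226e-01,9.55456107e-01,-1.63524338e-01],[0,0,0,1]])
KW=np.array([[275.79630695,0,318.2932062],[0,275.79630695,198.00176528],[0,0,1]])
def wplane(st,uv,z):
    T=np.eye(4); T[:3,:3]=Rn.from_rotvec(st["eef_rot"]).as_matrix(); T[:3,3]=st["tcp_pos"]; T=T@M
    v=T[:3,:3]@(np.linalg.inv(KW)@np.array([uv[0],uv[1],1.])); o=T[:3,3]; return o+v*(z-o[2])/v[2]
E
python3 - <<'E'
from rig import ctrl
from h import *
s=ctrl.state()
print(proj("scene",s["tcp_pos"]))
for uv,z in [((241,133),.058),((397,133),.058),((241,125),.058),((397,125),.058),((207,107),.074),((428,107),.074)]:
    p=wplane(s,uv,z); print(uv,p,rel(p))
a=cv2.imread("pics/w1.png"); c=cv2.convertScaleAbs(a[90:260,100:430],alpha=1.8); cv2.imwrite("pics/w1c.png",cv2.resize(c,None,fx=2.4,fy=2.4,interpolation=cv2.INTER_CUBIC))
E
```

```text
[304.04110303 126.95215084]
(241, 133) [0.60621137 0.09003001 0.058     ] (np.float64(0.001233572499361688), np.float64(0.096177735123113), np.float64(0.057999999999999996))
(397, 133) [ 0.58547363 -0.10501869  0.058     ] (np.float64(0.0008563934274317571), np.float64(-0.09996993379518895), np.float64(0.057999999999999996))
(241, 125) [0.61580251 0.08820117 0.058     ] (np.float64(0.010962747081494756), np.float64(0.09535445862357479), np.float64(0.057999999999999996))
(397, 125) [ 0.59523931 -0.10523192  0.058     ] (np.float64(0.010591449046227283), np.float64(-0.09916821064254709), np.float64(0.057999999999999996))
(207, 107) [0.64025896 0.11951168 0.074     ] (np.float64(0.03203662624175653), np.float64(0.12903468070268329), np.float64(0.07400000000000001))
(428, 107) [ 0.61295626 -0.13739407  0.074     ] (np.float64(0.03155151183373115), np.float64(-0.1293173386459583), np.float64(0.07400000000000001))
```

View pics/w1c.png

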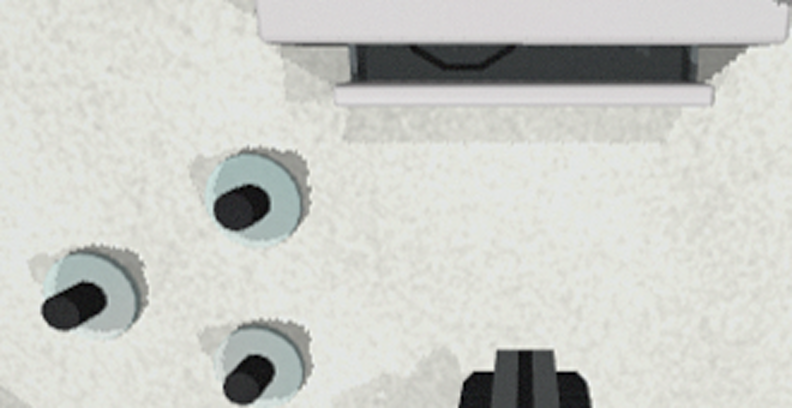

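The wrist camera agrees with the top view: front face at tracer x ≈ 0.001, deck edge at 0.032 and ±0.129 (expected 0.030 and ±0.130). Now the first push.

```bash
cat >> h.py <<'E'
def press(ctrl, xstart, xmax, z=.037, y=-.001, target=11.0):
    ctrl.servo_line(W(xstart,y,z),vel=.12); ctrl.dwell(.15)
    b=np.mean([ctrl.state()["force"]],axis=0)
    f=lambda: float(-(np.array(ctrl.state()["force"])-b)[:2]@XT)
    return b,f
E
python3 - <<'E'
from rig import ctrl
from h import *
ctrl.servo_line(W(-.05,-.001,.037),vel=.15); ctrl.dwell(.2)
fs=[]
for i in range(4): fs.append(ctrl.state()["force"]); ctrl.dwell(.02)
b=np.mean(fs,axis=0); print("base",b,np.std(fs,axis=0)); np.save("base.npy",b)
f=lambda: float(-(np.array(ctrl.state()["force"])-b)[:2]@XT)
hit=ctrl.servo_line(W(0.005,-.001,.037),vel=.04,f_stop=2.0)
s=ctrl.state(); print("contact",hit,rel(s["tcp_pos"]),f(),s["time"])
E
```

```text
base [-0.29777523  0.10304872  0.25018863] [0.49233279 0.45672116 0.29471056]
contact True (np.float64(-0.008545126917448895), np.float64(-0.0010256283130872367), np.float64(0.036691805110816066)) 1.2696758867830504 6.2333
```

```bash
cat > push.py <<'E'
from rig import ctrl
from h import *
def favg(b,n=6):
    v=[]
    for i in range(n): v.append(float(-(np.array(ctrl.state()["force"])-b)[:2]@XT)); ctrl.dwell(.015)
    return np.mean(v)
def pressin(b,xmax,target=11.0,y=-.001,z=.037,fs=6.0,vel=.01):
    s=ctrl.state(); p=rel(s["tcp_pos"]); f=favg(b); print("start",p[0],f)
    hit=ctrl.servo_line(W(xmax,y,z),vel=vel,f_stop=fs)
    s=ctrl.state(); p=rel(s["tcp_pos"]); f=favg(b); x=p[0]; print("stop",hit,x,f,s["time"])
    if not hit: return False,x,f
    for i in range(25):
        if f>=target-.6: break
        x+=min(.0006,max(.00015,(target-f)/4e3*.6)); ctrl.servo_line(W(x,y,z),vel=.01)
        f=favg(b); print(i,round(x,5),round(rel(ctrl.state()["tcp_pos"])[0],5),round(f,2))
    return True,x,f
E
python3 - <<'E'
from push import *
b=np.load("base.npy")
print(pressin(b,.022)); print(ctrl.state()["time"])
E
```

```text
start -0.008545126917448895 0.3723459146161034
stop True 0.00033421962012889004 3.3537535615356773 7.875
0 0.00093 -8e-05 3.68
1 0.00153 0.00118 3.65
2 0.00213 0.00138 4.61
3 0.00273 0.00155 5.24
4 0.00333 0.00167 6.05
5 0.00393 0.00183 7.02
6 0.00453 0.00199 7.54
7 0.00505 0.00213 8.23
8 0.00547 0.00228 8.81
9 0.0058 0.00237 9.11
10 0.00608 0.00244 9.24
11 0.00634 0.00253 9.81
12 0.00652 0.00262 9.86
13 0.00669 0.00265 10.01
14 0.00684 0.0027 9.83
15 0.00702 0.00276 10.72
(True, np.float64(0.007015756285824604), np.float64(10.719556221224787))
13.575
```

```bash
python3 - <<'E'
from push import *
b=np.load("base.npy")
print(favg(b,10)); ctrl.servo_line(W(.0073,-.001,.037),vel=.01); print(favg(b,10))
ctrl.servo_line(W(-.13,-.001,.037),vel=.09); print(favg(b,8))
ctrl.servo_line(W(-.14,-.001,.20),vel=.25)
s=ctrl.state(); print(s["time"],s["tcp_pos"])
d=ctrl.get_image("wrist"); cv2.imwrite("pics/w2.png",d["frame"]); d=ctrl.get_image("top"); cv2.imwrite("pics/top2.png",d["frame"])
E
```

```text
10.613686557615907
10.63572451391083
-0.5719887267350108
16.7667 [0.45505879 0.00796952 0.19935372]
```

View pics/w2.png

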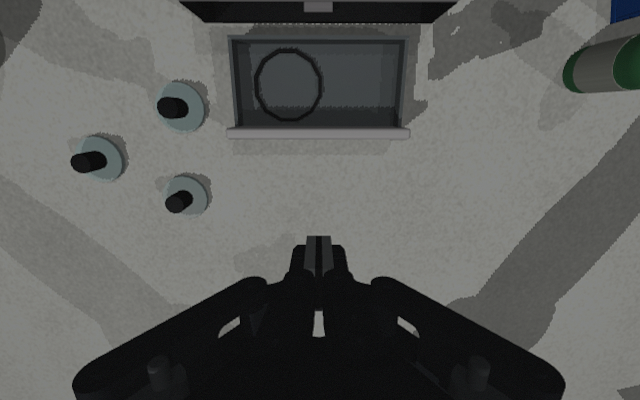

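View pics/top2.png

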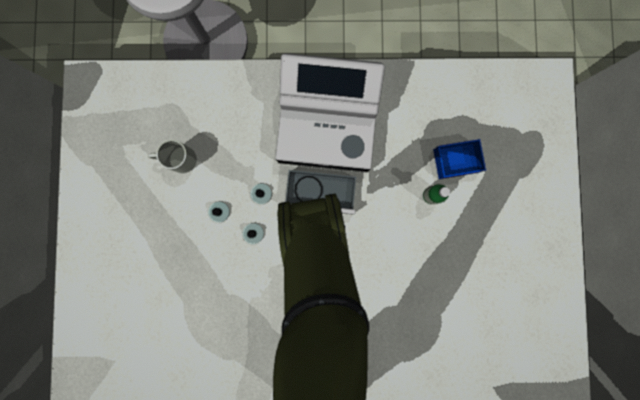

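The tray is out. The wrist view shows the seat ring centred near (288,85), spanning u 254–322 and v 48–122. The tray front's top edge is at about v 136, u 227–410.

```bash
python3 - <<'E'
from rig import ctrl
from h import *
s=ctrl.state()
for uv,z in [((254,87),.018),((322,87),.018),((288,49),.018),((288,121),.018),((227,137),.058),((410,137),.058)]:
    print(uv,np.round(rel(wplane(s,uv,z)),4))
print("expected seat",W(-.039,.035,.014))
ctrl.gripper_to(.060)
# hover over lens
ctrl.servo_line(W(-.14,-.001,.22),vel=.2)
ctrl.move_ptp([.502,.2885,.16],ori())
ctrl.dwell(.2)
s=ctrl.state(); d=ctrl.get_image("wrist"); cv2.imwrite("pics/w3.png",d["frame"]); print(s["time"],s["tcp_pos"],s["finger_gap"])
E
```

```text
(254, 87) [-0.0393  0.0732  0.018 ]
(322, 87) [-0.0393 -0.0055  0.018 ]
(288, 49) [0.0001 0.0325 0.018 ]
(288, 121) [-0.0772  0.0351  0.018 ]
(227, 137) [-0.0923  0.0972  0.058 ]
(410, 137) [-0.0923 -0.1001  0.058 ]
expected seat [0.55984416 0.03335958 0.014     ]
19.0333 [0.50280772 0.28656998 0.1604517 ] 0.059658797046329134
```

View pics/w3.png

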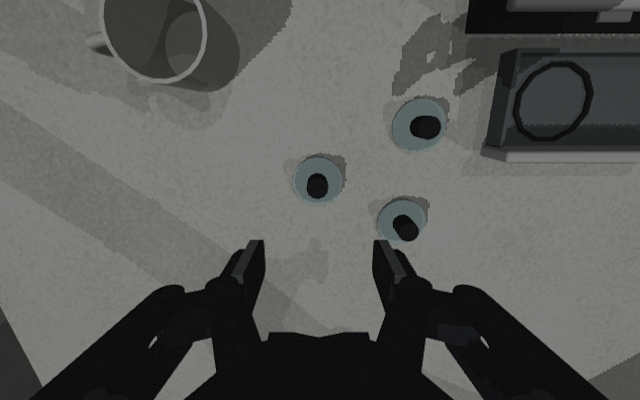

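The seat measures (-0.039, 0.034), which matches the expected value. In the wrist view the target lens disc is at about (319,180) with its block top at about (317,187), centred between the open fingers.

```bash
python3 - <<'E'
from rig import ctrl
from h import *
s=ctrl.state(); a=cv2.imread("pics/w3.png").astype(int)
roi=a[150:215,280:355]; b,g,r=roi[...,0],roi[...,1],roi[...,2]
m=((b-r>6)&(g-r>6)).astype(np.uint8); cs,_=cv2.findContours(m,cv2.RETR_EXTERNAL,cv2.CHAIN_APPROX_NONE)
c=max(cs,key=cv2.contourArea); h=cv2.convexHull(c); Mo=cv2.moments(h); q=np.array([Mo['m10'],Mo['m01']])/Mo['m00']+[280,150]
x,y,w,hh=cv2.boundingRect(h); print("disc px",q,w,hh,wplane(s,q,.006))
D=wplane(s,q,.006); 
for u,v in ((280+x,q[1]),(280+x+w,q[1])): print(wplane(s,(u,v),.004))
k=(roi.sum(2)<75).astype(np.uint8); n,l,st,cc=cv2.connectedComponentsWithStats(k); i=1+np.argmax(st[1:,4]); print("blk",st[i],cc[i]+[280,150],wplane(s,cc[i]+[280,150],.028))
bt=(280+st[i,0]+st[i,2]/2,150+st[i,1]+st[i,3]-11); print("blk top px",bt,wplane(s,bt,.036))
E
```

```text
disc px [317.19677852 181.06469799] 50 49 [0.50089684 0.2886623  0.006     ]
[0.50348673 0.31738835 0.004     ]
[0.4971413  0.25814876 0.004     ]
blk [ 27  24  20  24 396] [316.77777778 185.53787879] [0.50117615 0.28902299 0.028     ]
blk top px (np.float64(317.0), np.int32(187)) [0.50158983 0.28869747 0.036     ]
```

```bash
python3 - <<'E'
from rig import ctrl
from h import *
P=np.array([.5012,.2887])
ctrl.servo_line([*P,.06],vel=.12)
print(ctrl.servo_line([*P,.022],vel=.05,f_stop=6), ctrl.state()["tcp_pos"])
ctrl.gripper_to(0.0,30); s=ctrl.state(); print("gap",s["finger_gap"],s["force"],s["tcp_pos"])
ctrl.servo_line([*P,.15],vel=.15); s=ctrl.state(); print("gap",s["finger_gap"],s["force"],s["time"])
d=ctrl.get_image("wrist"); cv2.imwrite("pics/w4.png",d["frame"])
E
```

```text
False [0.50133897 0.28876223 0.02212458]
gap 0.00013778863827676295 [ 0.13102478 -0.50255526 -0.07255587] [0.50122768 0.28871189 0.02203573]
gap 0.0002641198729092603 [-0.15836996 -0.39950549 -0.52348391] 22.575
```

View pics/w4.png

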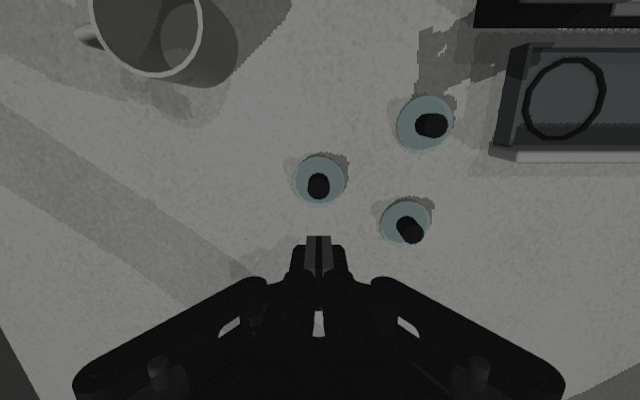

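The grasp missed: the gap closed to 0 and the lens is still on the table at (319,180). I'll check where it is now and why.

```bash
cat >> h.py <<'E'
def lens(st,fr,box):
    x0,x1,y0,y1=box; roi=fr[y0:y1,x0:x1].astype(int); b,g,r=roi[...,0],roi[...,1],roi[...,2]
    m=((b-r>6)&(g-r>6)).astype(np.uint8); cs,_=cv2.findContours(m,cv2.RETR_EXTERNAL,cv2.CHAIN_APPROX_NONE)
    h=cv2.convexHull(max(cs,key=cv2.contourArea)); Mo=cv2.moments(h); q=np.array([Mo['m10'],Mo['m01']])/Mo['m00']+[x0,y0]
    k=(roi.sum(2)<75).astype(np.uint8); n,l,s2,cc=cv2.connectedComponentsWithStats(k); i=1+np.argmax(s2[1:,4]); qb=cc[i]+[x0,y0]
    return q,wplane(st,q,.006),qb,wplane(st,qb,.028)
E
python3 - <<'E'
from rig import ctrl
from h import *
s=ctrl.state(); fr=cv2.imread("pics/w4.png"); print(s["tcp_pos"],s["time"],s["eef_rot"],ori()); print(lens(s,fr,(280,355,150,215)))
for n in ("top","scene"):
    d=ctrl.get_image(n); a=d["frame"]; cv2.imwrite(f"pics/{n}4.png",a)
a=cv2.imread("pics/scene4.png"); c=cv2.convertScaleAbs(a[60:260,330:530],alpha=1.8); cv2.imwrite("pics/s4c.png",cv2.resize(c,None,fx=3,fy=3,interpolation=cv2.INTER_CUBIC))
E
```

```text
[0.50044799 0.28822422 0.14898053] 22.625 [ 3.13602470e+00 -1.63098964e-01 -2.83175339e-03] [ 3.13734618 -0.16328921  0.        ]
(array([318.36108342, 181.10709538]), array([0.50089067, 0.28811503, 0.006     ]), array([318.11724138, 185.8       ]), array([0.50117107, 0.28838532, 0.028     ]))
```

View pics/s4c.png

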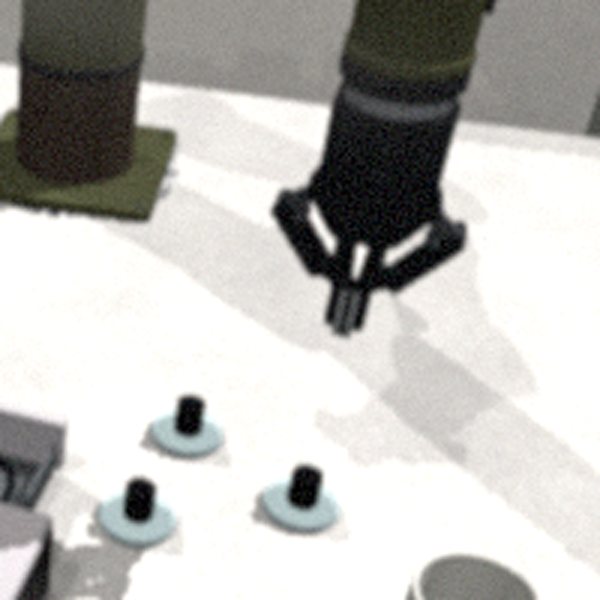

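View pics/top4.png

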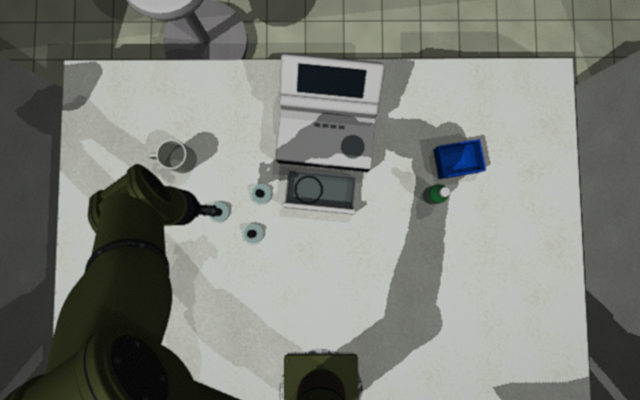

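```bash
python3 - <<'E'
from rig import ctrl
from h import *
s=ctrl.state(); t=np.array(s["tcp_pos"]); R=Rn.from_rotvec(s["eef_rot"]).as_matrix(); print(t,s["time"])
tip=t+R[:,2]*.011
for n in("scene","top"): print(n,"tip",proj(n,tip),"tcp",proj(n,t),"lens top",proj(n,[.5012,.2885,.036]),"lens0",proj(n,[.5012,.2885,.0]))
print("wrist tip: ", (lambda c: (KW@(c[:3]/c[2]))[:2])(np.linalg.inv(M)@np.array([0,0,.011,1])))
E
python3 - <<'E'
import cv2
a=cv2.imread("pics/scene4.png"); c=cv2.convertScaleAbs(a[120:250,380:500],alpha=1.8); cv2.imwrite("pics/s4d.png",cv2.resize(c,None,fx=4.5,fy=4.5,interpolation=cv2.INTER_CUBIC))
E
```

```text
[0.50052841 0.28830939 0.14895415] 22.725
scene tip [440.34302867 182.48692701] tcp [441.32865817 178.34191448] lens top [431.99634172 218.35382619] lens0 [429.28157057 229.84424415]
top tip [204.96883566 210.55548977] tcp [203.6275475  210.39449742] lens top [215.98177634 211.57367456] lens0 [219.4116523  211.97374894]
wrist tip:  [318.62749106 227.68232231]
```

View pics/s4d.png

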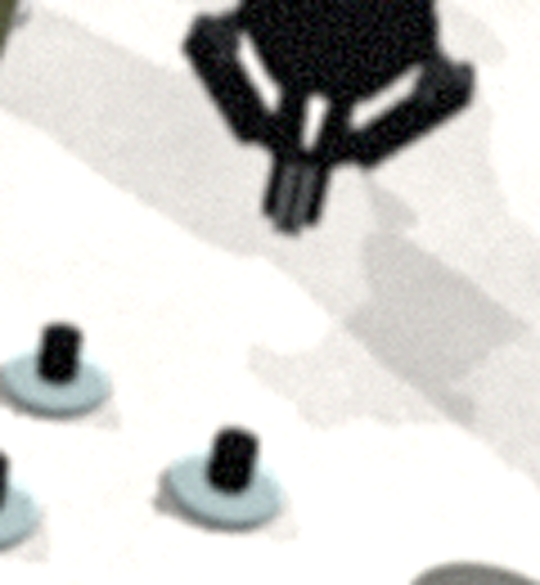

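```bash
python3 - <<'E'
import cv2
a=cv2.imread("pics/top4.png"); c=cv2.convertScaleAbs(a[180:240,160:280],alpha=1.8); cv2.imwrite("pics/t4d.png",cv2.resize(c,None,fx=6,fy=6,interpolation=cv2.INTER_CUBIC))
a=cv2.imread("pics/w4.png"); c=cv2.convertScaleAbs(a[140:300,240:440],alpha=2); cv2.imwrite("pics/w4d.png",cv2.resize(c,None,fx=3.6,fy=3.6,interpolation=cv2.INTER_CUBIC))
E
```

```text
(no output)
```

View pics/t4d.png

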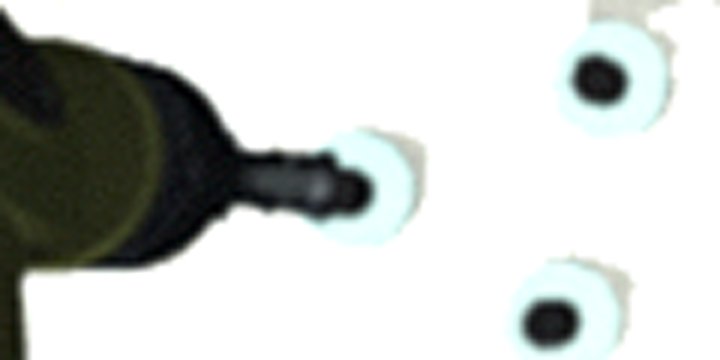

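View pics/w4d.png

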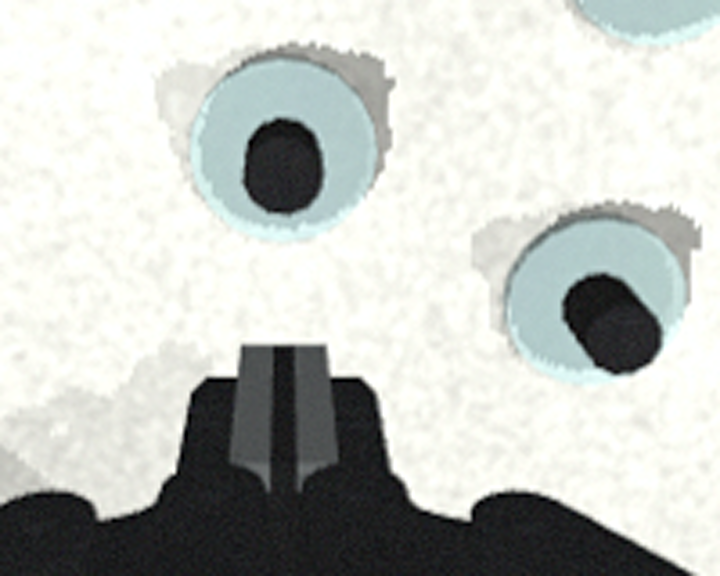

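```bash
python3 - <<'E'
import cv2,numpy as np
a=cv2.imread("pics/top4.png"); c=a[185:235,165:235]; c=(255*(c/255.)**.45).astype(np.uint8); cv2.imwrite("pics/t4e.png",cv2.resize(c,None,fx=11,fy=11,interpolation=cv2.INTER_NEAREST))
a=cv2.imread("pics/scene4.png"); c=a[60:240,380:500]; c=(255*(c/255.)**.45).astype(np.uint8); cv2.imwrite("pics/s4e.png",cv2.resize(c,None,fx=3.3,fy=3.3,interpolation=cv2.INTER_CUBIC))
E
```

```text
(no output)
```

View pics/t4e.png

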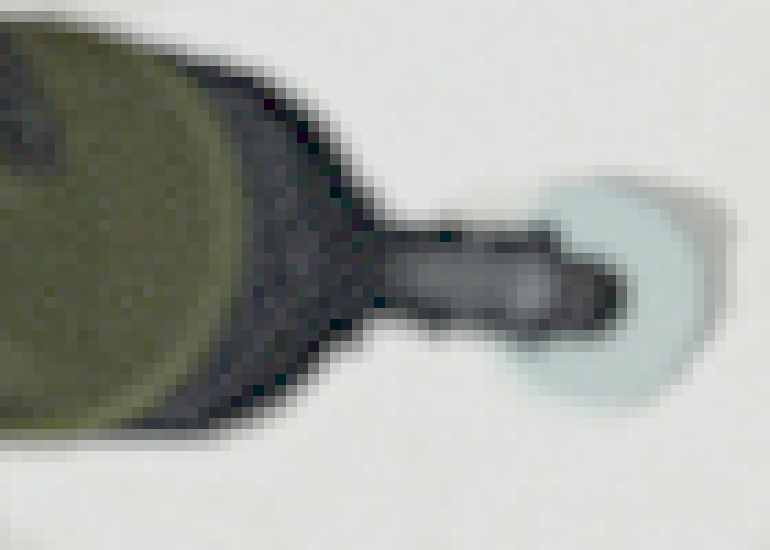

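View pics/s4e.png

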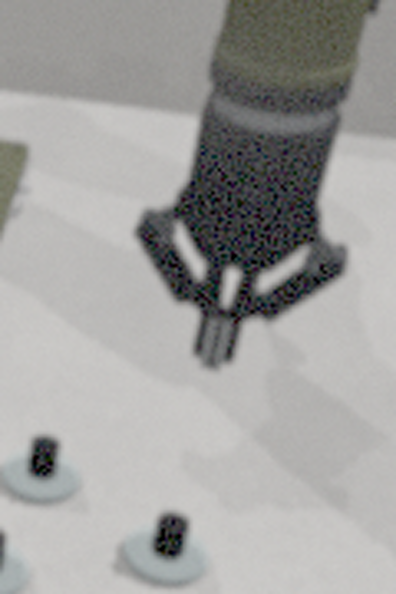

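Lens positions agree across all three cameras. The fingertips don't: they appear about 29 mm higher in the scene view (171 against a predicted 182) than the stated 11 mm ahead of the TCP, and the wrist view shows the same. That would mean I closed above the block. I'll measure the tip directly with a light touch on bare table.

```bash
python3 - <<'E'
from rig import ctrl
from h import *
ctrl.servo_line([.425,.31,.05],vel=.2); ctrl.dwell(.1)
hit=ctrl.servo_line([.425,.31,-.035],vel=.04,f_stop=2.5)
s=ctrl.state(); print(hit,s["tcp_pos"],s["force"],s["time"])
ctrl.dwell(.05); print(ctrl.state()["tcp_pos"],ctrl.state()["force"])
ctrl.servo_line([.425,.31,.04],vel=.2); print(ctrl.state()["time"])
E
```

```text
True [ 0.4249218   0.30996873 -0.0199708 ] [-0.13484644 -0.33286166  7.36601736] 25.175
[ 0.42492162  0.30991369 -0.02000151] [-0.72656331  0.39512786  6.62486392]
25.675
```

The shut fingertips touch the table at TCP z = −0.0195, so they stand about 19.5 mm behind the reported TCP instead of 11 mm ahead. That explains the miss, so I'm correcting z by 30.5 mm and gripping again.

```bash
python3 - <<'E'
from rig import ctrl
from h import *
P=np.array([.5011,.2886])
ctrl.gripper_to(.060); ctrl.servo_line([.425,.31,.05],vel=.2)
ctrl.servo_line([*P,.05],vel=.15)
hit=ctrl.servo_line([*P,-.0085],vel=.06,f_stop=6); print(hit, ctrl.state()["tcp_pos"])
if not hit:
    ctrl.gripper_to(0.0,30); s=ctrl.state(); print("gap",s["finger_gap"],s["force"],s["tcp_pos"])
    ctrl.servo_line([*P,.10],vel=.15); s=ctrl.state(); print("gap",s["finger_gap"],s["force"],s["time"])
d=ctrl.get_image("wrist"); cv2.imwrite("pics/w5.png",d["frame"]); d=ctrl.get_image("scene"); cv2.imwrite("pics/s5.png",d["frame"])
E
```

```text
False [ 0.50139864  0.28876964 -0.00816039]
gap 0.022753911860662206 [-0.03637389  0.14709705  4.07531429] [ 0.50133017  0.28873862 -0.00807235]
gap 0.022856920932338123 [ 0.22548441 -1.31366335 -0.94424137] 29.6167
```

View pics/w5.png

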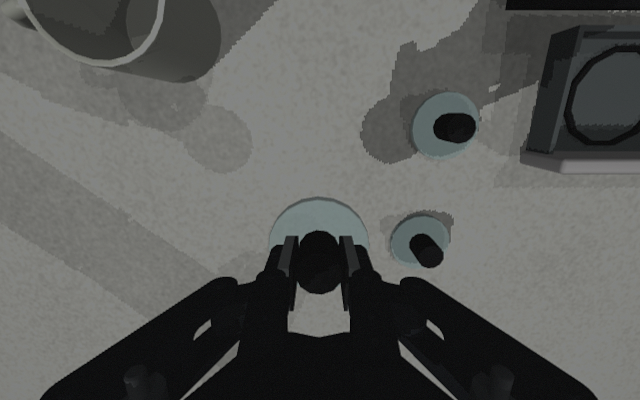

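View pics/s5.png

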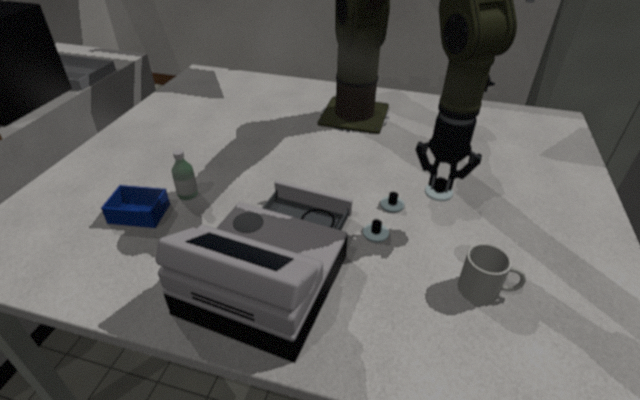

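```bash
python3 - <<'E'
from rig import ctrl
from h import *
pw=lambda p:(lambda c: (KW@(c[:3]/c[2]))[:2])(np.linalg.inv(M)@np.array([*p,1]))
for z in(-.012,-.016): print(z,"far edge",pw([.03,0,z]),"L",pw([.005,.03,z]),"R",pw([.005,-.03,z]))
print("block top c",pw([0,0,-.044]),pw([.012,0,-.044]),pw([-.012,0,-.044]))
S=W(-.039,.034,0)[:2]
ctrl.servo_line([*S,.10],vel=.15); ctrl.dwell(.2)
s=ctrl.state(); print(s["time"],rel(s["tcp_pos"]),s["finger_gap"])
d=ctrl.get_image("wrist"); cv2.imwrite("pics/w6.png",d["frame"])
E
```

```text
-0.012 far edge [318.68137793 195.31176506] L [368.67190589 235.22476348] R [268.67957869 235.25386463]
-0.016 far edge [318.69158629 197.35535345] L [369.86341819 238.1186248 ] R [267.50728627 238.14841047]
block top c [318.76551423 271.94116345] [318.77114426 250.10998158] [318.76016919 292.66728493]
31.8167 (np.float64(-0.039133610915553584), np.float64(0.03462223421211316), np.float64(0.100004541506092)) 0.02326598668345114
```

View pics/w6.png

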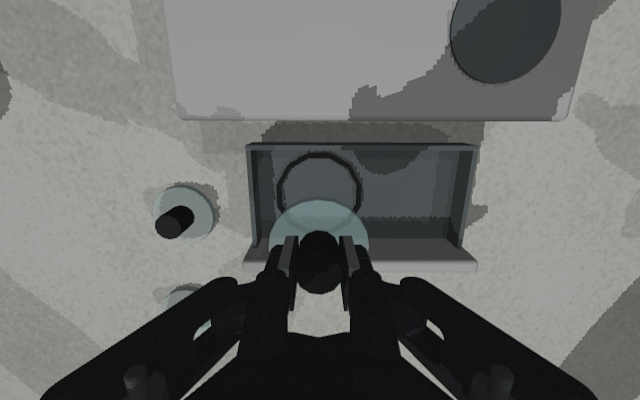

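The lens is held level, with its far edge at v 200 (predicted 197). The seat ring centre is near u 319, with its far edge at v 153.

```bash
python3 - <<'E'
from rig import ctrl
from h import *
s=ctrl.state()
for uv in [(276,192),(362,192),(319,153)]: print(uv,np.round(rel(wplane(s,uv,.018)),4))
for uv in [(319,200)]: print("disc far",np.round(rel(wplane(s,uv,.116)),4))
E
```

```text
(276, 192) [-0.034   0.0737  0.018 ]
(362, 192) [-0.034  -0.0059  0.018 ]
(319, 153) [0.002 0.034 0.018]
disc far [-0.0106  0.0343  0.116 ]
```

```bash
python3 - <<'E'
from rig import ctrl
from h import *
ctrl.servo_line(W(-.037,.0335,.04),vel=.12); ctrl.dwell(.1)
hit=ctrl.servo_line(W(-.037,.0335,.0015),vel=.04,f_stop=3.5); s=ctrl.state(); print(hit,rel(s["tcp_pos"]),s["force"],s["time"])
ctrl.gripper_to(.048); s=ctrl.state(); print(s["finger_gap"],s["force"])
ctrl.servo_line(W(-.037,.0335,.10),vel=.15)
s=ctrl.state(); d=ctrl.get_image("wrist"); cv2.imwrite("pics/w7.png",d["frame"]); print(s["time"])
d=ctrl.get_image("scene"); cv2.imwrite("pics/s7.png",d["frame"][130:290,200:440])
E
```

```text
True (np.float64(-0.03734959790473194), np.float64(0.03344514526715759), np.float64(0.005543833240079669)) [ 0.45876729 -0.40621328  3.71728911] 33.4167
0.04824459839802542 [-0.35495247 -0.37928012 -0.787597  ]
34.5667
```

View pics/w7.png

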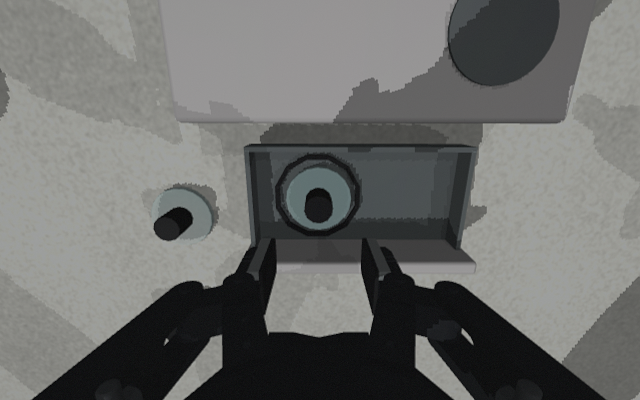

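The lens sits inside the ring: ring (276–361, 153–236), disc centred near (320,197), block upright. Contact came at z 0.0055 against an expected 0.006. I'll zoom in to confirm, then push.

```bash
python3 - <<'E'
import cv2
a=cv2.imread("pics/w7.png"); c=cv2.convertScaleAbs(a[135:260,240:400],alpha=2); cv2.imwrite("pics/w7c.png",cv2.resize(c,None,fx=4.5,fy=4.5,interpolation=cv2.INTER_CUBIC))
E
```

```text
(no output)
```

View pics/w7c.png

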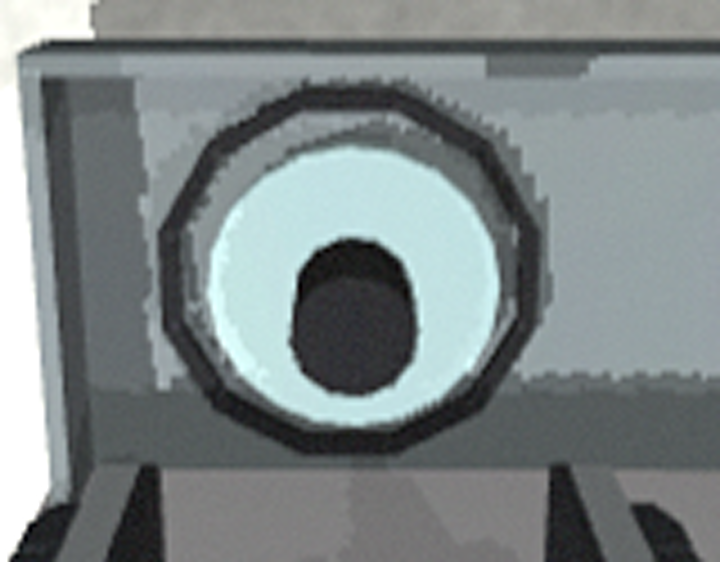

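```bash
python3 - <<'E'
from rig import ctrl
from h import *
s=ctrl.state(); q=lambda u,v,z: np.round(rel(wplane(s,(240+u/4.5,135+v/4.5),z))[:2],4)
print("disc L,R,far,near@.022",q(208,285,.022),q(500,285,.022),q(354,145,.022),q(354,428,.022))
print("ring inner bottom far@.018",q(350,105,.018),"near inner@.018",q(350,432,.018),"L,R",q(180,270,.018),q(520,270,.018))
print("ring outer far,near @.018",q(350,85,.018),q(350,455,.018))
print("block top near/far",q(354,395,.05),q(354,278,.05),"block base",q(354,238,.022))
E
```

```text
disc L,R,far,near@.022 [-0.0377  0.0626] [-0.0378  0.0034] [-0.009  0.033] [-0.0693  0.033 ]
ring inner bottom far@.018 [-0.0018  0.0338] near inner@.018 [-0.0721  0.0339] L,R [-0.0358  0.0688] [-0.0358 -0.0011]
ring outer far,near @.018 [0.0021 0.0338] [-0.0775  0.0339]
block top near/far [-0.0502  0.0331] [-0.0276  0.0331] block base [-0.0279  0.033 ]
```

The disc measures 60 × 59 mm at z 0.022, the block is vertical and the offset from the seat centre is about 2 mm, so it is flat in the seat. Now the closing push, with the corrected tip height.

```bash
python3 - <<'E'
from push import *
y=-.001; z=.002
ctrl.servo_line(W(-.06,.0,.13),vel=.2)
ctrl.servo_line(W(-.145,y,.12),vel=.2); ctrl.gripper_to(0,30)
ctrl.servo_line(W(-.145,y,z),vel=.18); ctrl.dwell(.2)
fs=[]
for i in range(12): fs.append(ctrl.state()["force"]); ctrl.dwell(.015)
b=np.mean(fs,axis=0); np.save("base2.npy",b); print("base",b,ctrl.state()["time"])
hit=ctrl.servo_line(W(-.09,y,z),vel=.05,f_stop=2.5); print("contact",hit,rel(ctrl.state()["tcp_pos"]),favg(b))
hit=ctrl.servo_line(W(-.008,y,z),vel=.05,f_stop=7); s=ctrl.state(); print(hit,rel(s["tcp_pos"]),favg(b),s["time"])
E
```

```text
Traceback (most recent call last):
rig.IKError: the arm cannot follow that straight line within its joint ranges
```

```bash
python3 - <<'E'
from push import *
s=ctrl.state(); print(s["time"],rel(s["tcp_pos"]),s["q"],s["finger_gap"])
for x in(-.145,-.14,-.135,-.13,-.125,-.12):
    for z in (.002,.01,.018): 
        q=ctrl.inverse_kinematics(W(x,-.001,z),ori()); print(x,z,None if q is None else np.round(q,2))
E
```

```text
36.1583 (np.float64(-0.14480563519246878), np.float64(-0.0010416480419810168), np.float64(0.12001407295953273)) [-0.06208595  0.63816835 -0.09370877  2.16348697  0.16540395  0.34981395
 -1.96798831] 0.00013999422004589102
-0.145 0.002 None
-0.145 0.01 [-0.11  0.87 -0.01  2.22  0.22  0.05 -2.01]
-0.145 0.018 [-0.11  0.86 -0.02  2.22  0.21  0.07 -2.01]
-0.14 0.002 [-0.11  0.89 -0.01  2.21  0.22  0.04 -2.01]
-0.14 0.01 [-0.11  0.87 -0.02  2.21  0.22  0.06 -2.01]
-0.14 0.018 [-0.1   0.86 -0.02  2.2   0.21  0.08 -2.01]
-0.135 0.002 [-0.11  0.89 -0.02  2.19  0.22  0.06 -2.01]
-0.135 0.01 [-0.1   0.88 -0.02  2.19  0.22  0.08 -2.01]
-0.135 0.018 [-0.1   0.86 -0.03  2.19  0.21  0.1  -2.  ]
-0.13 0.002 [-0.1   0.89 -0.02  2.18  0.22  0.07 -2.01]
-0.13 0.01 [-0.1   0.88 -0.03  2.18  0.21  0.09 -2.  ]
-0.13 0.018 [-0.1   0.86 -0.03  2.18  0.21  0.11 -2.  ]
-0.125 0.002 [-0.1   0.89 -0.02  2.16  0.22  0.09 -2.  ]
-0.125 0.01 [-0.09  0.88 -0.03  2.16  0.21  0.11 -2.  ]
-0.125 0.018 [-0.09  0.86 -0.03  2.16  0.21  0.12 -2.  ]
-0.12 0.002 [-0.09  0.9  -0.03  2.15  0.22  0.1  -2.  ]
-0.12 0.01 [-0.09  0.88 -0.03  2.15  0.21  0.12 -2.  ]
-0.12 0.018 [-0.09  0.86 -0.04  2.15  0.21  0.14 -1.99]
```

Joint 6 runs into its limit that far back, so I'll start the push at x = −0.128 and z = 0.012, which puts the tips at 31 mm.

```bash
python3 - <<'E'
from push import *
y=-.001; z=.012
ctrl.servo_line(W(-.128,y,.11),vel=.15)
ctrl.servo_line(W(-.128,y,z),vel=.15); ctrl.dwell(.2)
fs=[]
for i in range(12): fs.append(ctrl.state()["force"]); ctrl.dwell(.015)
b=np.mean(fs,axis=0); np.save("base2.npy",b); print("base",b,ctrl.state()["time"])
hit=ctrl.servo_line(W(-.09,y,z),vel=.04,f_stop=2.5); print("contact",hit,rel(ctrl.state()["tcp_pos"]),favg(b))
hit=ctrl.servo_line(W(-.008,y,z),vel=.05,f_stop=7); s=ctrl.state(); print(hit,rel(s["tcp_pos"]),favg(b),s["time"])
E
```

```text
base [-0.33985547  0.14941769  0.1186273 ] 37.6417
contact True (np.float64(-0.10403662476641763), np.float64(-0.0010871786015816485), np.float64(0.011664761250911829)) 1.1942655721752848
False (np.float64(-0.008123162997950758), np.float64(-0.0011644968228971626), np.float64(0.012082824527117265)) 3.1210394057361497 40.4667
```

```bash
python3 - <<'E'
from push import *
b=np.load("base2.npy"); y=-.001; z=.012
hit=ctrl.servo_line(W(.0035,y,z),vel=.006,f_stop=6.5)
x=.0035 if not hit else rel(ctrl.state()["tcp_pos"])[0]
f=favg(b,8); print(hit,x,rel(ctrl.state()["tcp_pos"])[0],f,ctrl.state()["time"])
for i in range(25):
    if f>=10.6: break
    x+=float(np.clip((11-f)/2e3*.6,.0002,.0008)); ctrl.servo_line(W(x,y,z),vel=.01)
    f=favg(b,8); print(round(x,5),round(rel(ctrl.state()["tcp_pos"])[0],5),round(f,2))
ctrl.dwell(.1); print(favg(b,12),ctrl.state()["time"])
E
```

```text
True -0.0026133656105656413 -0.0042367820722072356 3.6323527581322788 42.0333
-0.00181 -0.00204 3.19
-0.00101 -0.00129 4.23
-0.00021 -0.00114 5.12
0.00059 -0.00096 6.23
0.00139 -0.00077 7.72
0.00219 -0.00055 8.37
0.00298 -0.00033 9.17
0.00353 -0.00015 9.99
0.00383 -8e-05 10.71
10.52609916643754 46.0333
```

```bash
python3 - <<'E'
from push import *
b=np.load("base2.npy"); y=-.001; z=.012
ctrl.servo_line(W(.0043,y,z),vel=.01); print(favg(b,12),rel(ctrl.state()["tcp_pos"])[0])
for x in (-.008,-.016,-.03): 
    ctrl.servo_line(W(x,y,z),vel=.05); print(x,favg(b,6))
ctrl.servo_line(W(-.10,y,z),vel=.12); 
ctrl.servo_line(W(-.10,y,.18),vel=.2); ctrl.dwell(.1)
s=ctrl.state(); d=ctrl.get_image("wrist"); cv2.imwrite("pics/w8.png",d["frame"]); d=ctrl.get_image("top"); cv2.imwrite("pics/top8.png",d["frame"]); print(s["time"],rel(s["tcp_pos"]))
E
```

```text
11.251403887283272 6.091170320765931e-05
-0.008 3.1298016204771018
-0.016 -0.3496822328697237
-0.03 -0.4785039746990991
49.75 (np.float64(-0.1008120475447127), np.float64(-0.0011582037432001577), np.float64(0.17889209615670926))
```

View pics/w8.png

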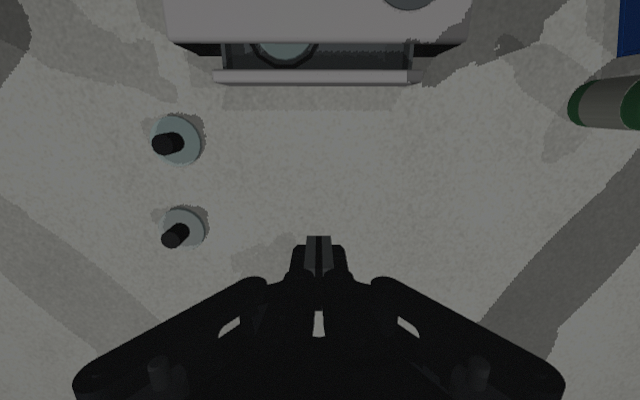

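View pics/top8.png

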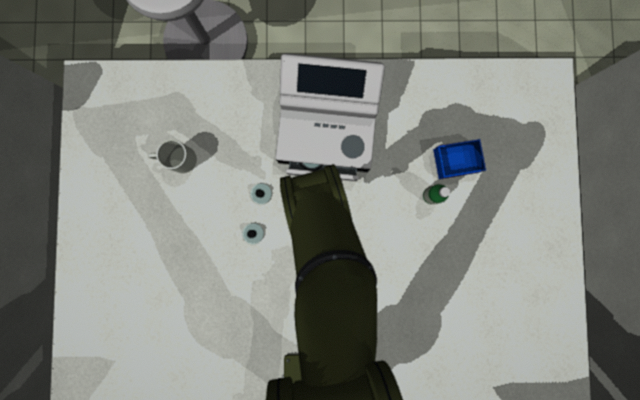

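The tray stayed shut, with its front edge at v 83, u 213–420. The lens is seen in the seat at (284,50) and the bystanders haven't moved. One last check of the front position and the lens, then hand in.

```bash
python3 - <<'E'
from rig import ctrl
from h import *
s=ctrl.state()
for uv in [(214,83),(420,83)]: print(np.round(rel(wplane(s,uv,.058)),4))
a=cv2.imread("pics/w8.png"); c=cv2.convertScaleAbs(a[20:100,200:430],alpha=2); cv2.imwrite("pics/w8c.png",cv2.resize(c,None,fx=3.4,fy=3.4,interpolation=cv2.INTER_CUBIC))
E
```

```text
[-0.0006  0.0974  0.058 ]
[-0.0005 -0.0984  0.058 ]
```

View pics/w8c.png

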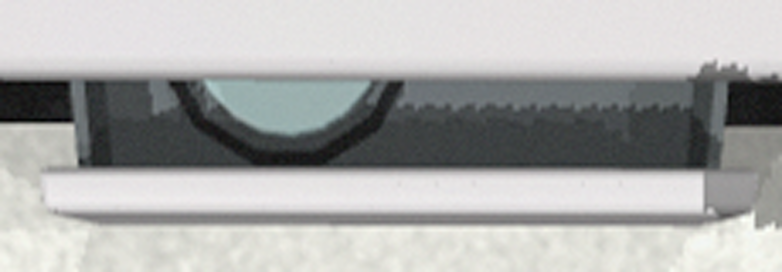

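The zoom shows the tray front back at the latched place (x ≈ −0.0005) and the disc inside the ring.

```bash
python3 - <<'E'
from rig import ctrl
print(ctrl.state()["time"]); ctrl.hand_in()
E
```

```text
49.85
the job is handed in; nothing more can be done
```

I did the job in the order asked and handed it in at 49.9 s: the lens is in its seat and the tray is latched shut. The interface gives no verdict, so the result below rests on my own checks.

- **First push:** I pressed the tray home to about 10.6 N. It sprang out, and the wrist camera put its front within 3 mm of the full 95 mm.
- **Lens:** I took the leftmost of the three look-alikes. My first grasp closed on nothing, because the shut fingertips stand about 19.5 mm behind the reported TCP, not 11 mm ahead of it as the task text says. I measured that with a light touch of about 7 N on bare table, corrected for it, and gripped the block on the second try.
- **Seating:** The lens touched down within 0.5 mm of the expected height. Before I closed the tray, the disc measured 60 x 59 mm at the right height, with the block upright. It sat about 2 mm off the seat centre, inside the ring.
- **Closing push:** I pressed home to about 11.3 N, averaged over noise of about 0.5 N. The tray stayed shut when I took the hand away.
- **Last pictures:** The tray front is within 1 mm of the latched place and the disc is still inside the ring. The other two look-alikes, mug, spray and bin look unmoved.

Two things differed from plan. The fingertip error meant the first push met only about the top 2 mm of the tray front, though it still worked the latch. I also started the closing push a little nearer and higher than planned, because joint 6 was near its limit.

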